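# Stop the balance slab from rocking

## Robot

A 7-joint arm with a two-finger parallel gripper is mounted at the origin on the work surface. World frame = base frame: x ahead of the robot, y to its left, z up, the work surface at z = 0. Lengths are in m, angles in rad, forces in N, time in s.
With the tool pointing down it reaches from about 0.425 to 0.925 m from the base axis. Payload 6.8 kg.
Tool frame: the origin (TCP) lies on the mounting face of the last link; the fingertips stand 173 mm ahead of it and the grasp point (between the pads) lies 155 mm ahead of it (manip.tcp_to_grasp is the distance from the TCP to the grasp point, in m); z points along the fingers, y is the line along which they close (so a half turn about z gives the same grasp; the last joint's range is limited). The gripper opens to 85 mm and grips with 20 to 120 N. Pads are 22 mm wide; open, the fingers measure 114 mm over their backs; the gripper's body (76 mm by 85 mm) begins 54 mm behind the grasp point. The pads swing forward as they close: fully open they stand 13 mm farther back than shut.
Start: joints at [-1.414, 0.477, 0.022, 1.555, -0.011, 1.109, -0.083], TCP at [0.177, 0.651, 0.405] pointing down, gripper open.
Joint ranges: [-2.96, 2.96], [-0.34, 2.1], [-1.41, 1.46], [0.24, 2.44], [-1.37, 4.51], [0.17, 1.92], [-2.96, 2.96]. Speed limits (rad/s): [2.39, 2.39, 3.14, 3.14, 3.14, 3.14, 3.14].

## Interface

Orientations are given as a unit quaternion [x, y, z, w].
In Python, from station import manip gives the robot as it stands.
- The arm moves only by the tool servo_tool, never from a script. Its argument "deltas" is one flat list of numbers, 7 for each row, row after row: the opening, from 0 (shut) to 1 (fully open), then the shift along the tool's x, y, z in mm, then the turn, a rotation vector about the tool's x, y, z in rad. A call has 1 to 20 rows; each row shifts and turns the commanded pose from where the row before left it, along the tool's axes as they then stand; what a row does not reach is not made up. A row lasts 1/8 s, in which the tool goes at most 62.5 mm and 10.7 degrees, less where a joint would pass 70% of its speed; a pose out of reach is approached as far as the arm can. A call with a gripper value outside its range is refused whole. The fingers move at their own pace and stop on an object; the grip force is fixed at half the most. Time passes only in rows, so rows that do not move let the fingers close. It gives the time, the measured TCP pose, the force, the opening and the grip force at its end, in the units of the state.
- manip.sense(): the state, without advancing time (a new reading comes with each control period).
- manip.camera(name): name is "side" or "top" or "wrist"; returns a dict with "image" (480x640x3 uint8, red, green, blue), "range_z" (480x640 float32, m along the optical axis (not along the pixel's ray), 0 where there is no reading), "fx", "fy", "cx", "cy" (pixels), "T" (4x4, takes a point from camera to world coordinates). Camera axes: x right, y down, z forward; pixel columns grow to the right and rows downward; lengths in m; the calibration is good to about 2 mm. The wrist camera is an equidistant fisheye: a pixel r from the principal point sees the ray r / f radians off the axis. A picture is of the moment at which its call begins.
- manip.hand_in(): hands the job in; it is judged then, once.
Trained networks look in a picture, given as the dict that the camera call returned (one of the last four; its "shot" number tells which), for a name from the list of things; names that differ only in an ending like _2 or _b are one class to them, and where a whole thing is asked for, a point or a joint stands for the part that bears it (a point fixed in the world has none). Each returns a list of dicts, best first, with "conf" (0 to 1); they miss things now and then, are a little off and sometimes report something else, mostly with a low value. They report only what shows in the picture. A call takes as long as a camera call.
- manip.boxes_of(query, picture): "uv" ([column, row] in pixels, amid what is visible of it).
- manip.silhouettes(query, picture): "pixels" (480x640 bool, what is visible of it) and "uv" ([column, row] in pixels, amid what is visible of it).
- manip.landmark_of(query, picture): "uv" ([column, row] in pixels: a listed point, or the origin of a listed thing).
The state is a dict: "t": time; "joint_positions": joint angles; "joint_velocities": joint speeds; "joint_efforts": joint torques, N m; "tcp_pos": TCP position; "orientation": TCP orientation; "wrist_force": force on the tool from outside, world axes, zero at the start; "wrist_torque": the same for the moment, N m; "gripper_width": finger opening in m; "finger_force": force on a finger pad.
Only numpy, scipy, OpenCV 4.12 (cv2) and the standard library are available. Lean on these libraries where they do the work, as an engineer would, in place of code of your own. Each camera call takes 0.05 s, during which the arm holds its last target. There are 200 camera calls.

## Task

The stone slab under the balance rocks. Press down with the fingertips on its corners, one after another, until you find the one that gives, then press that corner's red shim lever all the way down flat, and press on the same corner once more, just as firmly, to check that it no longer gives. Leave the other three levers up, do not shift or lift the slab, leave the balance and the glassware alone, and finish clear of everything.

Things in the scene. Friction and masses are not known exactly. Their poses are not given: they have to be found in the camera images.
- slab_base: grey steel base plate, 230 x 316 x 8 mm, fixed on the bench; origin at the centre of its underside, x away from the robot, y left (within about 0.2 rad). On it a 28 mm square rubber rest at the centre and a 22 mm one under each corner (78 mm in x, 85 mm in y from the centre) carry the slab; one corner rest, unseen, is 3.6 mm too low, so the slab does not bear on it
- slab: white marble balance slab, 190 x 230 x 25 mm, about 2.9 kg, loose on its rests; underside 30 mm and top 55 mm above the bench; origin at the centre of its underside, axes as the base's. A push of 5 to 8 N down on the top over the loose corner tips the slab until that corner has sunk by 3 to 4 mm, and it comes back when let go; the other three corners stay firm
- corner_near_left (a point): point on the slab's top face right over the near left corner rest (near = towards the robot; 17 mm in x and 30 mm in y in from the slab's edges): press straight down here, within 10 mm
- corner_near_right (a point): point on the slab's top face right over the near right corner rest (near = towards the robot; 17 mm in x and 30 mm in y in from the slab's edges): press straight down here, within 10 mm
- corner_far_left (a point): point on the slab's top face right over the far left corner rest (near = towards the robot; 17 mm in x and 30 mm in y in from the slab's edges): press straight down here, within 10 mm
- corner_far_right (a point): point on the slab's top face right over the far right corner rest (near = towards the robot; 17 mm in x and 30 mm in y in from the slab's edges): press straight down here, within 10 mm
- shim_near_left (a joint): shim lever of the near left corner, rad: 0 fully raised (52 degrees), 0.9 pressed down flat (its stop); starts at 0 to 0.2. It turns a steel cam under the slab beside that corner, which takes up the gap there when the lever lies flat to within 0.5 mm (at a firm corner there is nothing to take up). Friction, 0.12 N m, holds it where it is left; 4 to 10 N on the pad moves it
- shim_near_right (a joint): shim lever of the near right corner, rad: 0 fully raised (52 degrees), 0.9 pressed down flat (its stop); starts at 0 to 0.2. It turns a steel cam under the slab beside that corner, which takes up the gap there when the lever lies flat to within 0.5 mm (at a firm corner there is nothing to take up). Friction, 0.12 N m, holds it where it is left; 4 to 10 N on the pad moves it
- shim_far_left (a joint): shim lever of the far left corner, rad: 0 fully raised (52 degrees), 0.9 pressed down flat (its stop); starts at 0 to 0.2. It turns a steel cam under the slab beside that corner, which takes up the gap there when the lever lies flat to within 0.5 mm (at a firm corner there is nothing to take up). Friction, 0.12 N m, holds it where it is left; 4 to 10 N on the pad moves it
- shim_far_right (a joint): shim lever of the far right corner, rad: 0 fully raised (52 degrees), 0.9 pressed down flat (its stop); starts at 0 to 0.2. It turns a steel cam under the slab beside that corner, which takes up the gap there when the lever lies flat to within 0.5 mm (at a firm corner there is nothing to take up). Friction, 0.12 N m, holds it where it is left; 4 to 10 N on the pad moves it
- pad_near_left (a point): centre of the top face of the red thumb pad (28 x 16 x 8 mm) on the near left lever, moving with it. Lever pivot: -70 mm in the base's x, 141 mm in y, 13 mm above the bench; the pad is 46 mm from it towards +x. Raised it is 45 to 52 mm above the bench, flat 17 mm. Pressing straight down where the pad's centre is at the start, to 17 mm, lays it flat
- pad_near_right (a point): centre of the top face of the red thumb pad (28 x 16 x 8 mm) on the near right lever, moving with it. Lever pivot: -70 mm in the base's x, -141 mm in y, 13 mm above the bench; the pad is 46 mm from it towards +x. Raised it is 45 to 52 mm above the bench, flat 17 mm. Pressing straight down where the pad's centre is at the start, to 17 mm, lays it flat
- pad_far_left (a point): centre of the top face of the red thumb pad (28 x 16 x 8 mm) on the far left lever, moving with it. Lever pivot: 70 mm in the base's x, 141 mm in y, 13 mm above the bench; the pad is 46 mm from it towards -x. Raised it is 45 to 52 mm above the bench, flat 17 mm. Pressing straight down where the pad's centre is at the start, to 17 mm, lays it flat
- pad_far_right (a point): centre of the top face of the red thumb pad (28 x 16 x 8 mm) on the far right lever, moving with it. Lever pivot: 70 mm in the base's x, -141 mm in y, 13 mm above the bench; the pad is 46 mm from it towards -x. Raised it is 45 to 52 mm above the bench, flat 17 mm. Pressing straight down where the pad's centre is at the start, to 17 mm, lays it flat
- balance: compact white laboratory balance with a round steel pan, 120 x 100 x 34 mm, standing on the middle of the slab (top of pan 89 mm above the bench); origin at the centre of its underside. Leave it
- weight: steel 100 g check weight, 25 mm diameter, 37 mm tall, on the balance's pan; origin at its underside. Leave it
- beaker: glass beaker, 68 mm diameter, 92 mm tall, left of the base; origin at its underside. Leave it
- flask: clear glass conical flask, 80 mm diameter, 110 mm tall, to the right of the base; origin at its underside. Leave it
- cylinder: glass measuring cylinder on a blue foot, foot 66 mm, tube 31 mm, 152 mm tall, left of the base; origin at its underside. Leave it
- reagent: amber reagent jar with black cap, 62 mm diameter, 125 mm tall, right of the base; origin at its underside. Leave it
- spatula: thin steel laboratory spatula, 180 x 13 x 4 mm, lying on the bench to the left; origin at the middle of its underside. Leave it

How it is judged:
On the way, in this order (a step that is already met when the one before it is completed fails the run):
1. the loose corner is pressed down and gives (sinks by more than 2 mm under the fingers) (((height (world z) of corner_near_left below 0.053 m and contact force between the fingers and slab above 2 N and horizontal distance between the grasp point and corner_near_left below 0.035 m) or (height (world z) of corner_near_right below 0.053 m and contact force between the fingers and slab above 2 N and horizontal distance between the grasp point and corner_near_right below 0.035 m) or (height (world z) of corner_far_left below 0.053 m and contact force between the fingers and slab above 2 N and horizontal distance between the grasp point and corner_far_left below 0.035 m) or (height (world z) of corner_far_right below 0.053 m and contact force between the fingers and slab above 2 N and horizontal distance between the grasp point and corner_far_right below 0.035 m))), for 0.05 s.
2. a shim lever is pressed flat with the slab level and the other levers left up (((value of joint shim_near_left above 0.84 rad and angle between slab's own z axis and vertical below 0.006 rad and distance of each of pad_near_right, pad_far_left, pad_far_right from where it was at the start of the episode below 0.006 m) or (value of joint shim_near_right above 0.84 rad and angle between slab's own z axis and vertical below 0.006 rad and distance of each of pad_near_left, pad_far_left, pad_far_right from where it was at the start of the episode below 0.006 m) or (value of joint shim_far_left above 0.84 rad and angle between slab's own z axis and vertical below 0.006 rad and distance of each of pad_near_left, pad_near_right, pad_far_right from where it was at the start of the episode below 0.006 m) or (value of joint shim_far_right above 0.84 rad and angle between slab's own z axis and vertical below 0.006 rad and distance of each of pad_near_left, pad_near_right, pad_far_left from where it was at the start of the episode below 0.006 m))), for 0.2 s.
3. the corner of that lever is pressed again (over 3 N), stays up (sinks under 1.5 mm) and bears on its shim cam (over 1 N; the base touches the slab only through its cams) (((value of joint shim_near_left above 0.84 rad and height (world z) of corner_near_left above 0.0535 m and contact force between the fingers and slab above 3 N and contact force between slab_base and slab above 1 N and horizontal distance between the grasp point and corner_near_left below 0.035 m and distance of each of pad_near_right, pad_far_left, pad_far_right from where it was at the start of the episode below 0.006 m) or (value of joint shim_near_right above 0.84 rad and height (world z) of corner_near_right above 0.0535 m and contact force between the fingers and slab above 3 N and contact force between slab_base and slab above 1 N and horizontal distance between the grasp point and corner_near_right below 0.035 m and distance of each of pad_near_left, pad_far_left, pad_far_right from where it was at the start of the episode below 0.006 m) or (value of joint shim_far_left above 0.84 rad and height (world z) of corner_far_left above 0.0535 m and contact force between the fingers and slab above 3 N and contact force between slab_base and slab above 1 N and horizontal distance between the grasp point and corner_far_left below 0.035 m and distance of each of pad_near_left, pad_near_right, pad_far_right from where it was at the start of the episode below 0.006 m) or (value of joint shim_far_right above 0.84 rad and height (world z) of corner_far_right above 0.0535 m and contact force between the fingers and slab above 3 N and contact force between slab_base and slab above 1 N and horizontal distance between the grasp point and corner_far_right below 0.035 m and distance of each of pad_near_left, pad_near_right, pad_far_left from where it was at the start of the episode below 0.006 m))), for 0.1 s.
At the end, for the whole second after the job is handed in: the loose corner's lever lies flat (joint above 0.84 of 0.9 rad), the other three levers are within 6 mm of their start, the slab is level within 0.006 rad, at rest and within 10 mm of its start, the balance is within 12 mm and every other loose thing within 20 mm of its start (((value of joint shim_near_left above 0.84 rad and distance of each of pad_near_right, pad_far_left, pad_far_right from where it was at the start of the episode below 0.006 m) or (value of joint shim_near_right above 0.84 rad and distance of each of pad_near_left, pad_far_left, pad_far_right from where it was at the start of the episode below 0.006 m) or (value of joint shim_far_left above 0.84 rad and distance of each of pad_near_left, pad_near_right, pad_far_right from where it was at the start of the episode below 0.006 m) or (value of joint shim_far_right above 0.84 rad and distance of each of pad_near_left, pad_near_right, pad_far_left from where it was at the start of the episode below 0.006 m)) and angle between slab's own z axis and vertical below 0.006 rad and distance of slab from where it was at the start of the episode below 0.01 m and distance of balance from where it was at the start of the episode below 0.012 m and linear speed of slab below 0.01 m/s and distance of each of weight, beaker, flask, cylinder, reagent, spatula from where it was at the start of the episode below 0.02 m); the robot touches nothing.
It fails at once if a second shim lever is moved (distance of each of pad_near_left, pad_near_right from where it was at the start of the episode above 0.012 m or distance of each of pad_near_left, pad_far_left from where it was at the start of the episode above 0.012 m or distance of each of pad_near_left, pad_far_right from where it was at the start of the episode above 0.012 m or distance of each of pad_near_right, pad_far_left from where it was at the start of the episode above 0.012 m or distance of each of pad_near_right, pad_far_right from where it was at the start of the episode above 0.012 m or distance of each of pad_far_left, pad_far_right from where it was at the start of the episode above 0.012 m).
It fails at once if the slab is lifted (its centre by more than 6 mm) or shifted by more than 15 mm (height (world z) of slab above 0.036 m or distance of slab from where it was at the start of the episode above 0.015 m).
It fails at once if the balance is lifted or shifted (distance of balance from where it was at the start of the episode above 0.018 m).
It fails at once if the weight or another bystander is lifted, knocked or moved by more than 25 mm (distance of any of weight, beaker, flask, cylinder, reagent, spatula from where it was at the start of the episode above 0.025 m).
It also fails if it takes over 66 s, if anything falls off the work surface, if the arm or the gripper's body presses on something with over 40 N, if the wrist force passes 120 N, or if a joint passes its speed limit or range.

## Working session

There is one attempt and no reset: what is moved stays moved. The work goes in short steps, Python scripts to look and compute and a tool call to move; the robot and the scene stay as the last step left them, time stands still between calls to the robot, and variables do not carry over. Pictures are saved under pics/ and viewed, at most 10 in all, crops included, and the job is handed in when it is done.

Besides the shell and the picture viewer there is one more tool, called after "Emit:" by a JSON object that holds its "op" and its "data". servo_tool: Moves the arm, as the interface text tells. Its arguments: {"type":"object","properties":{"deltas":{"type":"array","items":{"type":"number"}}},"required":["deltas"]}

```bash
mkdir -p pics
cat > h.py <<'E'
from station import manip
import numpy as np, cv2
from scipy.spatial.transform import Rotation as R
def save(p,n): cv2.imwrite(f'pics/{n}.png',p['image'][:,:,::-1])
def world(p,u,v,d=None):
    if d is None:
        w=p['range_z'][int(v)-2:int(v)+3,int(u)-2:int(u)+3]; d=np.median(w[w>0])
    c=np.array([(u-p['cx'])/p['fx']*d,(v-p['cy'])/p['fy']*d,d,1]); return (p['T']@c)[:3]
E
python3 - <<'E'
from h import *
s=manip.sense(); print(s['t'],s['tcp_pos'],R.from_quat(s['orientation']).as_matrix().round(3),s['wrist_force'])
t=manip.camera('top'); sd=manip.camera('side'); save(t,'top'); save(sd,'side')
for q in ['slab','slab_base','balance','corner_near_left','corner_near_right','corner_far_left','corner_far_right','pad_near_left','pad_near_right','pad_far_left','pad_far_right','beaker','flask','cylinder','reagent']:
  for p,n in((t,'top'),(sd,'side')):
    for r in manip.landmark_of(q,p)[:2]:
        print(q,n,round(r['conf'],2),np.round(r['uv']),world(p,*r['uv']).round(3))
E
```

```text
0.0 [0.1765777  0.65119558 0.40368509] [[-0.965  0.262 -0.   ]
 [ 0.262  0.965 -0.002]
 [-0.    -0.002 -1.   ]] [-0.56003002 -0.47874253 -0.34262063]
slab side 0.98 [348. 282.] [0.507 0.128 0.071]
balance top 0.62 [317. 267.] [0.506 0.083 0.089]
balance top 0.38 [378. 270.] [ 0.508 -0.068  0.044]
balance side 0.66 [354. 270.] [0.505 0.109 0.085]
balance side 0.23 [397. 218.] [ 0.516 -0.153  0.023]
corner_near_left top 0.71 [290. 301.] [0.426 0.148 0.055]
corner_near_left side 0.68 [385. 311.] [0.428 0.149 0.056]
corner_near_left side 0.57 [382. 233.] [ 0.516 -0.06   0.047]
corner_near_right top 0.6 [358. 291.] [ 0.454 -0.017  0.055]
corner_near_right side 0.68 [397. 251.] [ 0.466 -0.012  0.055]
corner_far_left top 0.63 [280. 239.] [0.579 0.176 0.055]
corner_far_left side 0.81 [297. 290.] [0.581 0.177 0.057]
corner_far_right top 0.89 [346. 223.] [0.621 0.012 0.055]
corner_far_right side 0.79 [321. 228.] [ 0.627 -0.003  0.056]
pad_near_left top 0.43 [265. 290.] [0.452 0.209 0.051]
pad_near_left side 0.7 [355. 330.] [0.456 0.207 0.051]
pad_near_left side 0.6 [289. 398.] [0.489 0.361 0.0
[... 159 characters left out ...]
.531 0.224 0.049]
pad_far_left side 0.62 [309. 319.] [0.534 0.22  0.05 ]
pad_far_right top 0.51 [371. 237.] [ 0.59  -0.051  0.048]
pad_far_right top 0.22 [261. 256.] [0.536 0.223 0.045]
pad_far_right side 0.44 [346. 224.] [ 0.592 -0.049  0.049]
beaker top 0.96 [217. 266.] [0.513 0.337 0.003]
beaker side 0.92 [288. 399.] [0.49  0.361 0.041]
beaker side 0.67 [351. 210.] [ 0.62  -0.143  0.016]
flask top 0.62 [418. 266.] [ 0.517 -0.166  0.056]
flask side 0.83 [396. 220.] [ 0.517 -0.152  0.021]
cylinder top 0.56 [222. 316.] [0.387 0.308 0.061]
cylinder side 0.82 [362. 420.] [0.385 0.336 0.033]
reagent top 0.56 [414. 227.] [ 0.609 -0.15   0.088]
reagent side 0.56 [350. 209.] [ 0.625 -0.144  0.017]
```

```bash
python3 - <<'E'
import cv2
a=cv2.imread('pics/top.png')[170:370,180:460]; cv2.imwrite('pics/topc.png',cv2.resize(a,(800,571),interpolation=cv2.INTER_CUBIC))
E
python3 - <<'E'
from h import *
# fit base pose from points
m=np.array([[-78,85],[-78,-85],[78,85],[78,-85]])/1e3
w=np.array([[.427,.1485],[.460,-.0145],[.580,.1765],[.622,.005]])
M=cv2.estimateAffinePartial2D(m,w)[0]; th=np.arctan2(M[1,0],M[0,0]); print(M,th,np.hypot(M[0,0],M[1,0]))
c=w.mean(0); 
pm=np.array([[-42,141],[-42,-141],[42,141],[42,-141]])/1e3
pw=np.array([[.454,.208],[.514,-.064],[.532,.222],[.591,-.05]])
for A,B in((m,w),(pm,pw),(np.r_[m,pm],np.r_[w,pw])):
    H=(A-A.mean(0)).T@(B-B.mean(0)); t=np.arctan2(H[0,1]-H[1,0],H[0,0]+H[1,1]);Q=np.array([[np.cos(t),-np.sin(t)],[np.sin(t),np.cos(t)]])
    o=B.mean(0)-Q@A.mean(0); print('c',o,'th',t); 
print((m@Q.T+o).round(3),(pm@Q.T+o).round(3))
E
```

```text
[[ 0.99561379 -0.18934558  0.52224999]
 [ 0.18934558  0.99561379  0.078875  ]] 0.1879354228363378 1.013458713177468
c [0.52225  0.078875] th 0.18793538786136468
c [0.52275 0.079  ] th 0.21251104930545525
c [0.5225    0.0789375] th 0.20297779253000867
[[ 0.429  0.146]
 [ 0.463 -0.02 ]
 [ 0.582  0.178]
 [ 0.616  0.011]] [[ 0.453  0.209]
 [ 0.51  -0.068]
 [ 0.535  0.226]
 [ 0.592 -0.051]]
```

View pics/topc.png

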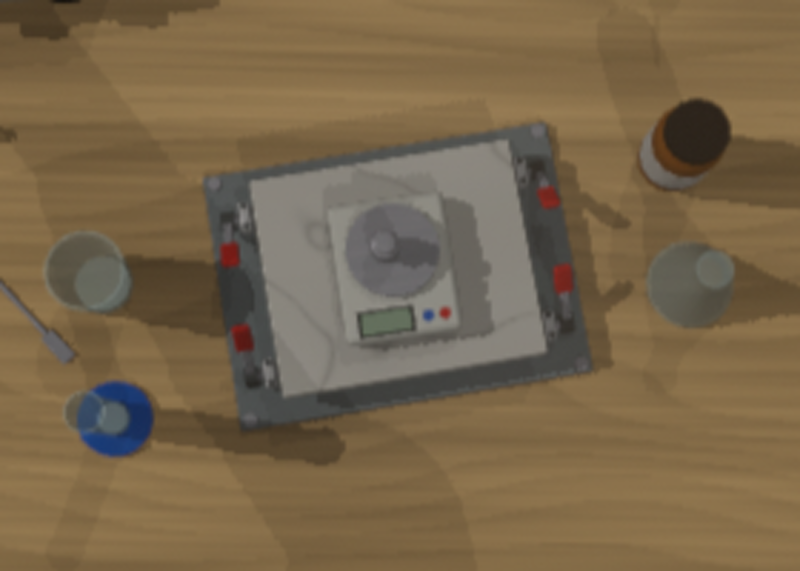

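The crop shows the slab with the balance at its centre and two red pads on each side (crop pixels about (230,255), (242,338), (548,197) and (563,278)). The glassware is outside the base. The network points match this, giving base centre (0.5225, 0.079) and yaw about 0.2. I'm moving over far left.

Emit:
{"op": "servo_tool", "data": {"deltas": [0, 0, 0, 0, 0, 0, -0.156, 0, 0, 0, 0, 0, 0, -0.156, 0, 0, 0, 0, 0, 0, -0.156, 0, -22, -39, 0, 0, 0, 0, 0, -22, -39, 0, 0, 0, 0, 0, -22, -39, 0, 0, 0, 0, 0, -22, -39, 0, 0, 0, 0, 0, -22, -39, 0, 0, 0, 0, 0, -22, -39, 0, 0, 0, 0, 0, -22, -39, 0, 0, 0, 0, 0, -22, -39, 0, 0, 0, 0, 0, -22, -39, 0, 0, 0, 0, 0, -22, -39, 0, 0, 0, 0, 0, -22, -39, 0, 0, 0, 0, 0, -22, -39, 0, 0, 0, 0, 0, -22, -39, 0, 0, 0, 0, 0, -16, -37, 0, 0, 0, 0, 0, 0, 0, 0, 0, 0, 0]}}

```text
t: 3.85
tcp_pos: [0.584, 0.1756, 0.4048]
orientation: [-0.098, 0.995, -0.001, 0.001]
wrist_force: [-1.5, -0.3, 0.2]
gripper_width: 0.0002
finger_force: 0.0
```

```bash
cat >> h.py <<'E'
def to(tx,ty,tip):
    s=manip.sense(); Q=R.from_quat(s['orientation']); d=np.array([tx,ty,tip+.173])-s['tcp_pos']
    m=Q.as_matrix(); print('tool mm',(m.T@d*1e3).round(1),'F',s['wrist_force'].round(2),'t',s['t'],'tip',round(s['tcp_pos'][2]-.173,4),'yaw err',round(.2-(np.arctan2(m[1,1],m[0,1])-np.pi/2),3),'tilt',m[:2,2].round(4),'w',s['gripper_width'])
E
python3 - <<'E'
from h import *
to(.582,.178,.065)
p=manip.camera('wrist'); save(p,'w1')
E
```

```text
tool mm [  1.6   3.1 166.8] F [-1.52 -0.26  0.21] t 3.85 tip 0.2318 yaw err 0.003 tilt [ 0.0012 -0.0018] w 0.00023722282325745086
```

View pics/w1.png

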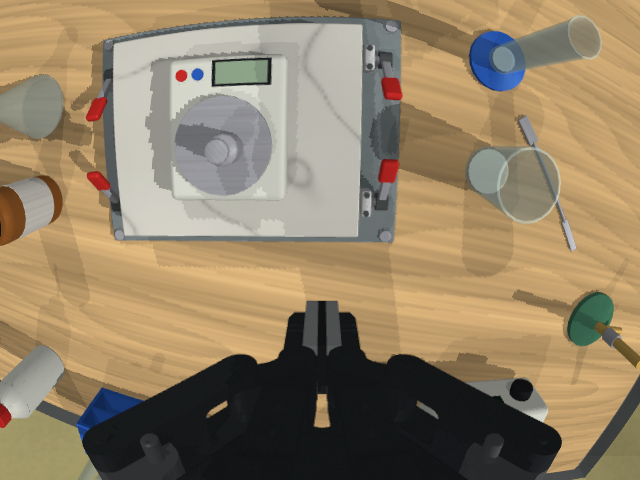

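The wrist view shows the whole slab (edges about columns 110–362, rows 25–238). The pads are at (392,88), (388,170), (97,105) and (98,180), and the left pads are raised. I'm refining the pose once from this view.

```bash
cat >> h.py <<'E'
def wworld(p,u,v):
    x=(u-p['cx'])/p['fx'];y=(v-p['cy'])/p['fy'];r=np.hypot(x,y)
    w=p['range_z'][int(v)-1:int(v)+2,int(u)-1:int(u)+2];d=np.median(w[w>0])
    k=np.tan(r)/r; return (p['T']@np.array([x*k*d,y*k*d,d,1]))[:3]
def fit(A,B):
    A,B=np.array(A),np.array(B)
    H=(A-A.mean(0)).T@(B-B.mean(0)); t=np.arctan2(H[0,1]-H[1,0],H[0,0]+H[1,1]);Q=np.array([[np.cos(t),-np.sin(t)],[np.sin(t),np.cos(t)]])
    return B.mean(0)-Q@A.mean(0),t,Q
E
python3 - <<'E'
from h import *
p=manip.camera('wrist'); A=[];B=[]
for q,m in {'corner_near_left':(-78,85),'corner_near_right':(-78,-85),'corner_far_left':(78,85),'corner_far_right':(78,-85)}.items():
    for r in manip.landmark_of(q,p)[:1]:
        w=wworld(p,*r['uv']); print(q,round(r['conf'],2),np.round(r['uv']),w.round(3)); A.append(np.array(m)/1e3);B.append(w[:2])
hsv=cv2.cvtColor(p['image'],cv2.COLOR_RGB2HSV); k=((hsv[...,0]<8)|(hsv[...,0]>172))&(hsv[...,1]>170)&(hsv[...,2]>90)
n,l,s,c=cv2.connectedComponentsWithStats(k.astype(np.uint8))
for i in range(1,n):
    if s[i,4]>60: print('red',c[i].round(),s[i,4],wworld(p,*c[i]).round(3))
S=manip.silhouettes('slab',p)
if S:
    v,u=np.nonzero(S[0]['pixels']); W=np.array([wworld(p,a,b) for a,b in zip(u,v)]); W=W[abs(W[:,2]-.055)<.006]
    print('slab z',np.median(W[:,2]),cv2.minAreaRect((W[:,:2]*1e3).astype(np.float32)))
o,t,Q=fit(A,B); print(o,t)
E
```

```text
corner_near_left 0.92 [326.  39.] [0.428 0.151 0.056]
corner_near_right 0.58 [134.  61.] [ 0.467 -0.02   0.056]
corner_far_left 0.6 [323. 221.] [0.584 0.179 0.056]
corner_far_right 0.56 [142. 218.] [0.614 0.009 0.056]
red [178.  76.] 95 [0.48  0.04  0.084]
red [388.  89.] 369 [0.46  0.21  0.059]
red [ 94. 110.] 311 [ 0.516 -0.061  0.051]
red [385. 171.] 370 [0.53  0.223 0.054]
red [ 96. 181.] 276 [ 0.585 -0.046  0.059]
red [  3. 416.] 135 [ 0.895 -0.187  0.138]
slab z 0.055511506950094325 ((522.762451171875, 79.52435302734375), (190.5348663330078, 230.8892059326172), 10.775912284851074)
[0.52318469 0.07959471] 0.19469068258649744
```

Emit:
{"op": "servo_tool", "data": {"deltas": [0, 0, 2, 40, 0, 0, 0, 0, 0, 1, 40, 0, 0, 0, 0, 0, 0, 40, 0, 0, 0, 0, 0, 0, 30, 0, 0, 0, 0, 0, 0, 15, 0, 0, 0, 0, 0, 0, 5, 0, 0, 0, 0, 0, 0, 0, 0, 0, 0]}}

```text
t: 5.08
tcp_pos: [0.582, 0.1828, 0.2354]
orientation: [-0.101, 0.995, 0.0, 0.001]
wrist_force: [0.9, -0.2, 0.9]
gripper_width: -0.0
finger_force: 0.0
```

```bash
python3 -c "
from h import *
to(.5833,.1777,.055)"
```

```text
tool mm [-0.3 -5.3  7.4] F [ 0.85 -0.16  0.94] t 5.075 tip 0.0624 yaw err -0.003 tilt [0.0011 0.0005] w -3.6651957984488156e-05
```

Emit:
{"op": "servo_tool", "data": {"deltas": [0, 0, 0, 2, 0, 0, 0, 0, 0, 0, 2, 0, 0, 0, 0, 0, 0, 1, 0, 0, 0, 0, 0, 0, 0, 0, 0, 0]}}

```text
t: 5.58
tcp_pos: [0.5816, 0.1825, 0.2297]
orientation: [-0.101, 0.995, 0.0, -0.0]
wrist_force: [-0.2, 0.9, 0.4]
gripper_width: 0.0004
finger_force: 0.0
```

Emit:
{"op": "servo_tool", "data": {"deltas": [0, 0, -4, 0, 0, 0, 0, 0, 0, 0, 1, 0, 0, 0, 0, 0, 0, 1, 0, 0, 0, 0, 0, 0, 0, 0, 0, 0]}}

```text
t: 6.08
tcp_pos: [0.5826, 0.1782, 0.2285]
orientation: [-0.101, 0.995, -0.0, 0.0]
wrist_force: [-2.6, -2.0, 7.3]
gripper_width: -0.0
finger_force: 3.9
```

Emit:
{"op": "servo_tool", "data": {"deltas": [0, 0, 0, 1, 0, 0, 0, 0, 0, 0, 0, 0, 0, 0, 0, 0, 0, 0, 0, 0, 0]}}

```text
t: 6.45
tcp_pos: [0.5826, 0.1781, 0.2285]
orientation: [-0.101, 0.995, -0.0, 0.0]
wrist_force: [-4.3, -3.4, 16.7]
gripper_width: -0.0002
finger_force: 8.0
```

Emit:
{"op": "servo_tool", "data": {"deltas": [0, 0, 0, 1, 0, 0, 0, 0, 0, 0, 0, 0, 0, 0, 0, 0, 0, 0, 0, 0, 0]}}

```text
t: 6.82
tcp_pos: [0.5826, 0.1781, 0.2284]
orientation: [-0.101, 0.995, 0.0, 0.0]
wrist_force: [-8.1, -3.7, 24.4]
gripper_width: -0.0007
finger_force: 12.2
```

Emit:
{"op": "servo_tool", "data": {"deltas": [0, 0, 0, -8, 0, 0, 0, 0, 0, 0, -10, 0, 0, 0, 0, 39, 0, 0, 0, 0, 0, 0, 39, 0, 0, 0, 0, 0, 0, 39, 0, 0, 0, 0, 0, 0, 39, 0, 0, 0, 0, 0, 0, 0, 0, 0, 0, 0, 0, 0, 0, 6, 0, 0, 0, 0, 0, 0, 6, 0, 0, 0, 0, 0, 0, 0, 0, 0, 0]}}

```text
invalid input
```

```bash
python3 -c "
from h import *
to(.4301,.1482,.055)"
```

```text
tool mm [155.4   1.4   0.4] F [-8.06 -3.74 24.37] t 6.825 tip 0.0554 yaw err -0.002 tilt [0.0003 0.0001] w -0.0007204766737010787
```

Emit:
{"op": "servo_tool", "data": {"deltas": [0, 0, 0, -8, 0, 0, 0, 0, 0, 0, -10, 0, 0, 0, 0, 39, 0, 0, 0, 0, 0, 0, 39, 0, 0, 0, 0, 0, 0, 39, 0, 0, 0, 0, 0, 0, 38, 0, 0, 0, 0, 0, 0, 0, 0, 0, 0, 0, 0, 0, 0, 6, 0, 0, 0, 0, 0, 0, 6, 0, 0, 0, 0, 0, 0, 0, 0, 0, 0]}}

```text
invalid input
```

```bash
python3 -c "
from h import *
to(.4301,.1482,.055)"
```

```text
tool mm [155.4   1.4   0.4] F [-8.06 -3.74 24.37] t 6.825 tip 0.0554 yaw err -0.002 tilt [0.0003 0.0001] w -0.0007204766737010787
```

Emit:
{"op": "servo_tool", "data": {"deltas": [0, 0, 0, -8, 0, 0, 0, 0, 0, 0, -10, 0, 0, 0, 0, 39, 0, 0, 0, 0, 0, 0, 39, 0, 0, 0, 0, 0, 0, 39, 0, 0, 0, 0, 0, 0, 38, 0, 0, 0, 0, 0, 0, 0, 0, 0, 0, 0, 0, 0, 0, 0, 6, 0, 0, 0, 0, 0, 0, 6, 0, 0, 0, 0, 0, 0, 0, 0, 0, 0]}}

```text
t: 8.07
tcp_pos: [0.431, 0.1474, 0.231]
orientation: [-0.101, 0.995, -0.0, -0.0]
wrist_force: [0.0, -0.1, 0.1]
gripper_width: 0.0002
finger_force: 0.0
```

```bash
python3 -c "
from h import *
to(.4301,.1482,.055)"
```

```text
tool mm [0.8 1.  3. ] F [ 0.05 -0.13  0.09] t 8.075 tip 0.058 yaw err -0.003 tilt [-0.0008 -0.0005] w 0.00017334805782872915
```

Emit:
{"op": "servo_tool", "data": {"deltas": [0, 0, 0, 1.5, 0, 0, 0, 0, 0, 0, 1.5, 0, 0, 0, 0, 0, 0, 1, 0, 0, 0, 0, 0, 0, 0, 0, 0, 0]}}

```text
t: 8.57
tcp_pos: [0.4308, 0.1473, 0.2284]
orientation: [-0.101, 0.995, 0.0, 0.0]
wrist_force: [-2.5, -0.8, 11.2]
gripper_width: 0.0003
finger_force: 5.6
```

Emit:
{"op": "servo_tool", "data": {"deltas": [0, 0, 0, 1, 0, 0, 0, 0, 0, 0, 0, 0, 0, 0]}}

```text
t: 8.82
tcp_pos: [0.4308, 0.1473, 0.2283]
orientation: [-0.101, 0.995, 0.0, 0.0]
wrist_force: [-6.8, -2.2, 25.2]
gripper_width: -0.0001
finger_force: 12.8
```

Emit:
{"op": "servo_tool", "data": {"deltas": [0, 0, 0, -20, 0, 0, 0, 0, 0, 0, -35, 0, 0, 0, 0, 0, -43, 0, 0, 0, 0, 0, 0, -42, 0, 0, 0, 0, 0, 0, -42, 0, 0, 0, 0, 0, 0, -42, 0, 0, 0, 0, 0, 0, 0, 30, 0, 0, 0, 0, 0, 0, 19, 0, 0, 0, 0, 0, 0, 0, 0, 0, 0, 0, 0, 0, 0, 0, 0, 0]}}

```text
t: 10.07
tcp_pos: [0.465, -0.0181, 0.2333]
orientation: [-0.102, 0.995, 0.0, 0.0]
wrist_force: [0.9, -0.1, -0.5]
gripper_width: -0.0002
finger_force: 0.0
```

```bash
python3 -c "
from h import *
to(.4623,-.0187,.055)"
```

```text
tool mm [ 2.8 -0.1  5.3] F [ 0.88 -0.11 -0.45] t 10.075 tip 0.0603 yaw err -0.003 tilt [0.0008 0.0001] w -0.00016246436384262768
```

Emit:
{"op": "servo_tool", "data": {"deltas": [0, 2.5, 0, 2, 0, 0, 0, 0, 0, 0, 2, 0, 0, 0, 0, 0, 0, 1, 0, 0, 0, 0, 0, 0, 1, 0, 0, 0, 0, 0, 0, 0, 0, 0, 0]}}

```text
t: 10.7
tcp_pos: [0.4624, -0.0187, 0.2284]
orientation: [-0.101, 0.995, 0.0, 0.0]
wrist_force: [-7.3, 0.0, 24.8]
gripper_width: -0.0
finger_force: 12.5
```

Emit:
{"op": "servo_tool", "data": {"deltas": [0, 0, 0, 1, 0, 0, 0, 0, 0, 0, 0, 0, 0, 0]}}

```text
t: 10.95
tcp_pos: [0.4624, -0.0188, 0.2283]
orientation: [-0.101, 0.995, 0.001, 0.0]
wrist_force: [-10.7, 0.8, 39.2]
gripper_width: -0.0002
finger_force: 19.5
```

Emit:
{"op": "servo_tool", "data": {"deltas": [0, 0, 0, -8, 0, 0, 0, 0, 0, 0, -10, 0, 0, 0, 0, -39, 0, 0, 0, 0, 0, 0, -39, 0, 0, 0, 0, 0, 0, -39, 0, 0, 0, 0, 0, 0, -39, 0, 0, 0, 0, 0, 0, 0, 0, 0, 0, 0, 0, 0, 0, 0, 6, 0, 0, 0, 0, 0, 0, 5, 0, 0, 0, 0, 0, 0, 0, 0, 0, 0]}}

```text
t: 12.2
tcp_pos: [0.6141, 0.0125, 0.2321]
orientation: [-0.101, 0.995, 0.0, -0.001]
wrist_force: [0.3, 0.2, -1.0]
gripper_width: 0.0001
finger_force: 0.0
```

```bash
python3 -c "
from h import *
to(.6155,.0108,.055)"
```

```text
tool mm [-1.  -2.   4.1] F [ 0.35  0.21 -1.01] t 12.2 tip 0.0591 yaw err -0.003 tilt [-0.0018 -0.0002] w 0.00010272913395013694
```

Emit:
{"op": "servo_tool", "data": {"deltas": [0, -1, -2, 2, 0, 0, 0, 0, 0, 0, 1.5, 0, 0, 0, 0, 0, 0, 1, 0, 0, 0, 0, 0, 0, 0, 0, 0, 0]}}

```text
t: 12.7
tcp_pos: [0.6165, 0.0109, 0.2284]
orientation: [-0.101, 0.995, -0.0, 0.0]
wrist_force: [-0.4, -0.4, 2.3]
gripper_width: -0.0001
finger_force: 1.0
```

Emit:
{"op": "servo_tool", "data": {"deltas": [0, 0, 0, 1, 0, 0, 0, 0, 0, 0, 1, 0, 0, 0, 0, 0, 0, 0, 0, 0, 0]}}

```text
t: 13.08
tcp_pos: [0.6167, 0.0108, 0.2265]
orientation: [-0.101, 0.995, -0.0, 0.0]
wrist_force: [-0.1, -0.5, 4.7]
gripper_width: -0.0001
finger_force: 2.3
```

Emit:
{"op": "servo_tool", "data": {"deltas": [0, 0, 0, 0.5, 0, 0, 0, 0, 0, 0, 0.5, 0, 0, 0, 0, 0, 0, 0, 0, 0, 0]}}

```text
t: 13.45
tcp_pos: [0.6168, 0.0108, 0.2255]
orientation: [-0.101, 0.995, -0.0, 0.001]
wrist_force: [0.5, -2.7, 4.7]
gripper_width: -0.0
finger_force: 2.6
```

Far right gives, sinking 2.9 mm at about 5 N. Next is its lever.

Emit:
{"op": "servo_tool", "data": {"deltas": [0, 0, 0, 0.5, 0, 0, 0, 0, 0, 0, 0, 0, 0, 0, 0, 0, 0, -4, 0, 0, 0, 0, 0, 0, -20, 0, 0, 0, 0, 13, -19, 0, 0, 0, 0, 0, 13, -19, 0, 0, 0, 0, 0, 13, -18, 0, 0, 0, 0, 0, 0, 0, 0, 0, 0, 0, 0, 0, 0, 0, 0, 0, 0]}}

```text
t: 14.58
tcp_pos: [0.5896, -0.0514, 0.2486]
orientation: [-0.101, 0.995, 0.0, 0.0]
wrist_force: [0.7, 0.9, 0.0]
gripper_width: -0.0001
finger_force: 0.0
```

Run:
```python
from h import *
to(.5897,-.0512,.055)
p=manip.camera('wrist'); save(p,'w2')
for r in manip.landmark_of('pad_far_right',p)[:2]: print(r['conf'],r['uv'],wworld(p,*r['uv']).round(3))
p=manip.camera('side')
for r in manip.landmark_of('pad_far_right',p)[:2]: print(r['conf'],r['uv'],world(p,*r['uv']).round(3))
```

```text
tool mm [-0.1  0.1 20.6] F [0.68 0.93 0.01] t 14.575 tip 0.0756 yaw err -0.003 tilt [0.0001 0.0007] w -8.738067002396979e-05
0.63 [322.2, 298.8] [ 0.591 -0.051  0.051]
0.4 [347.9, 221.8] [ 0.588 -0.051  0.054]
```

View pics/w2.png

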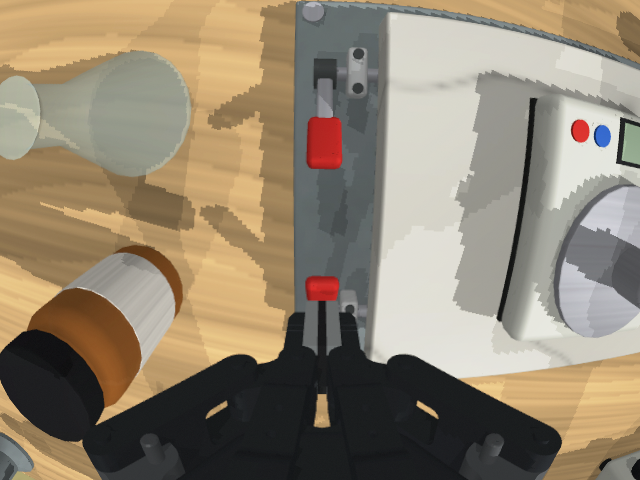

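The far right pad (322,288) lies directly under the fingertips. The neighbouring pad (324,143) and the slab edge (column 375) are clear. Pressing down.

Emit:
{"op": "servo_tool", "data": {"deltas": [0, 0, 0, 18, 0, 0, 0, 0, 0, 0, 7, 0, 0, 0, 0, 0, 0, 7, 0, 0, 0, 0, 0, 0, 7, 0, 0, 0, 0, 0, 0, 7, 0, 0, 0, 0, 0, 0, 6, 0, 0, 0, 0, 0, 0, 4, 0, 0, 0, 0, 0, 0, 0, 0, 0, 0]}}

```text
t: 15.78
tcp_pos: [0.5895, -0.0516, 0.1922]
orientation: [-0.101, 0.995, 0.0, -0.0]
wrist_force: [-0.0, 0.3, -1.1]
gripper_width: -0.0
finger_force: 0.0
```

Emit:
{"op": "servo_tool", "data": {"deltas": [0, 0, 0, 2, 0, 0, 0, 0, 0, 0, 1, 0, 0, 0, 0, 0, 0, 0, 0, 0, 0]}}

```text
t: 16.15
tcp_pos: [0.5898, -0.0515, 0.1904]
orientation: [-0.101, 0.995, 0.0, 0.0]
wrist_force: [-2.5, 0.5, 6.6]
gripper_width: -0.0003
finger_force: 3.5
```

Emit:
{"op": "servo_tool", "data": {"deltas": [0, 0, 0, 1, 0, 0, 0, 0, 0, 0, 0, 0, 0, 0]}}

```text
t: 16.4
tcp_pos: [0.5899, -0.0516, 0.1902]
orientation: [-0.101, 0.995, 0.0, 0.001]
wrist_force: [-3.3, -0.0, 14.1]
gripper_width: 0.0004
finger_force: 7.1
```

Emit:
{"op": "servo_tool", "data": {"deltas": [0, 0, 0, 1, 0, 0, 0, 0, 0, 0, 0, 0, 0, 0, 0, 0, 0, 0, 0, 0, 0]}}

```text
t: 16.77
tcp_pos: [0.5899, -0.0517, 0.1899]
orientation: [-0.101, 0.995, 0.0, 0.001]
wrist_force: [-6.9, 1.4, 21.7]
gripper_width: 0.0
finger_force: 10.7
```

Emit:
{"op": "servo_tool", "data": {"deltas": [0, 0, 0, -12, 0, 0, 0, 0, 0, 0, -25, 0, 0, 0, 0, 0, 0, -25, 0, 0, 0, 0, -13, 19, 0, 0, 0, 0, 0, -13, 19, 0, 0, 0, 0, 0, -13, 18, 0, 0, 0, 0, 0, 0, 0, 8, 0, 0, 0, 0, 0, 0, 6, 0, 0, 0, 0, 0, 0, 0, 0, 0, 0]}}

```text
t: 17.9
tcp_pos: [0.6157, 0.0098, 0.2345]
orientation: [-0.101, 0.995, -0.0, -0.001]
wrist_force: [0.8, -0.3, 0.7]
gripper_width: -0.0002
finger_force: 0.0
```

Run:
```python
from h import *
to(.6155,.0108,.055)
p=manip.camera('side'); a=p['image'][180:360,260:440]; cv2.imwrite('pics/s2.png',cv2.resize(a[:,:,::-1],(600,600),interpolation=cv2.INTER_CUBIC))
for r in manip.landmark_of('pad_far_right',p)[:2]: print(r['conf'],r['uv'],world(p,*r['uv']).round(3))
```

```text
tool mm [0.  1.  6.5] F [ 0.78 -0.26  0.72] t 17.9 tip 0.0615 yaw err -0.002 tilt [-0.0023 -0.001 ] w -0.00024273224397811495
```

View pics/s2.png

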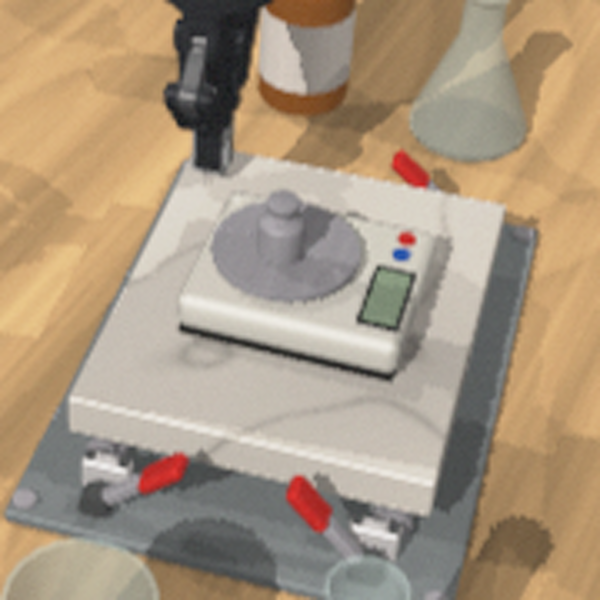

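The side crop shows the three other pads still up, at (410,170), (163,472) and (308,503). The far right pad has dropped out of sight behind the slab, so the lever is down. Pressing that corner again.

Emit:
{"op": "servo_tool", "data": {"deltas": [0, 0, 0, 3, 0, 0, 0, 0, 0, 0, 2, 0, 0, 0, 0, 0, 0, 1, 0, 0, 0, 0, 0, 0, 1, 0, 0, 0, 0, 0, 0, 0, 0, 0, 0]}}

```text
t: 18.62
tcp_pos: [0.6164, 0.0111, 0.2286]
orientation: [-0.101, 0.995, 0.0, -0.0]
wrist_force: [0.4, -0.1, -0.0]
gripper_width: 0.0002
finger_force: 0.0
```

Emit:
{"op": "servo_tool", "data": {"deltas": [0, 0, 0, 1, 0, 0, 0, 0, 0, 0, 0, 0, 0, 0]}}

```text
t: 18.88
tcp_pos: [0.6166, 0.011, 0.2281]
orientation: [-0.101, 0.995, 0.0, 0.0]
wrist_force: [-0.8, 0.9, 4.1]
gripper_width: -0.0
finger_force: 2.0
```

Emit:
{"op": "servo_tool", "data": {"deltas": [0, 0, 0, 1, 0, 0, 0, 0, 0, 0, 0, 0, 0, 0, 0, 0, 0, 0, 0, 0, 0]}}

```text
t: 19.25
tcp_pos: [0.6166, 0.011, 0.2279]
orientation: [-0.101, 0.995, 0.0, 0.0]
wrist_force: [-3.7, -0.1, 11.4]
gripper_width: -0.0005
finger_force: 5.6
```

The corner stays firm, sinking about 0.5 mm at 11 N. Retracting.

Emit:
{"op": "servo_tool", "data": {"deltas": [0, 0, 0, 0, 0, 0, 0, 0, 0, 0, -5, 0, 0, 0, 0, 0, 0, -25, 0, 0, 0, 0, 0, 0, -40, 0, 0, 0, 0, 0, 0, -50, 0, 0, 0, 0, 0, 0, -50, 0, 0, 0, 0, 0, 0, 0, 0, 0, 0, 0, 0, 0, 0, 0, 0, 0]}}

```text
t: 20.25
tcp_pos: [0.6161, 0.0111, 0.3961]
orientation: [-0.101, 0.995, 0.0, -0.0]
wrist_force: [0.4, 0.0, -0.8]
gripper_width: 0.0001
finger_force: 0.0
```

Run:
```python
from h import *
to(.6155,.0108,.055)
p=manip.camera('wrist'); save(p,'w3')
S=manip.silhouettes('slab',p)
v,u=np.nonzero(S[0]['pixels']); W=np.array([wworld(p,a,b) for a,b in zip(u,v)]); W=W[abs(W[:,2]-.055)<.006]
print(cv2.minAreaRect((W[:,:2]*1e3).astype(np.float32)))
```

```text
tool mm [  0.5  -0.2 168.1] F [ 0.39  0.01 -0.82] t 20.25 tip 0.2231 yaw err -0.003 tilt [-0.0008  0.0001] w 5.474960559405075e-05
((522.8160400390625, 79.56580352783203), (190.98912048339844, 230.93441772460938), 10.60474967956543)
```

View pics/w3.png

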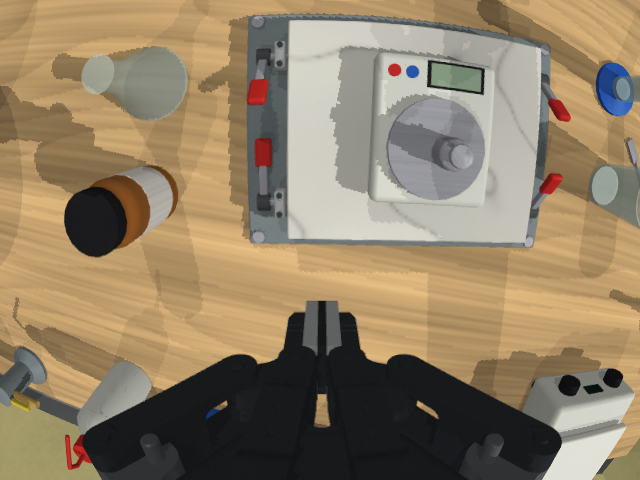

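The far right lever lies flat, with its pad at (263,152). The other three pads are up, at (258,92), (558,108) and (550,184). The slab hasn't moved and the arm is clear, so I'm handing in.

```bash
python3 -c "
from station import manip
print(manip.hand_in())"
```

```text
the job is handed in; nothing more can be done
None
```

The far right corner was the loose one: it sank about 3 mm at 5 N. I pressed its lever flat and the re-press held firm (about 0.5 mm at 11 N). The other three levers are still up, the slab hasn't shifted, and the arm is clear. The job is handed in; no verdict was returned.

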